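# Drive the seized hinge pin out of a retort clamp

## Task

The hinge pin of the retort clamp held in the vice has seized, and its head is underneath. Take the slim-nosed drift punch (the tallest one) from the test-tube rack, feel for the hinge bore on top of the clamp with light pressure only, because the die-cast ear is brittle, and press the pin steadily down from above, without a blow, until it drops into the tray. Then stand the drift back in its hole in the rack, set down and not dropped, and leave everything else where it is.

Things in the scene. Friction and masses are not known exactly. Their poses are not given: they have to be found in the camera images.
- jaws (a point): Machine vice (grey-green, bolted down) holding a grey die-cast two-prong retort clamp level. This point: middle of the jaws, at the height of their tops, 80 mm above the bench; z up, x along the clamp's rod, away from its prongs. The hinge end sticks out of the jaws along -x. The casting is brittle: over 30 N from the drift cracks it. To be left.
- mouth (a point): Usual place of the bore's mouth, 72 mm from jaws along -x, 5 mm higher; axes as jaws. The clamp is gripped up to 10 mm farther in or out (along x only, not measured), so find the bore by feel or eye: a plain vertical 7.5 mm round hole, sharp-rimmed, in the casting's flat top, 85 mm above the bench and 26 mm wide, which ends 25 mm beyond the bore on the -x side.
- pin (a joint): Stuck steel hinge pin, 7 mm thick, 30 mm long, 11 mm head below. Value: m gone down; 0 to 0.004 at the start (its top then 3 to 7 mm below the bore's rim), 0.049 dropped into the tray. About 10 to 18 N on its top starts it, over 3 N then keeps it creeping; it falls free by itself when its top is about 19 mm below the rim. Over 30 N counts as a blow.
- drift_grip (a point): Drift punch: dark steel, 150 mm long, tallest in the rack, 160 g, round knurled body 14 mm thick; below it an 8 mm long taper, then a flat-ended straight nose 6 mm thick and 26 mm long. This point: on its axis, where to grip, 112 mm above the nose's end, 38 mm below the top; z up along the axis. It stands loosely and leans some 2 degrees.
- drift_tip (a point): Centre of the flat end of the drift's nose, 112 mm from drift_grip.
- rack_mid (a point): White plastic test-tube rack, fixed, 180 x 60 mm, 76 mm tall; three square 15 mm holes in a row along its x, 55 mm apart, the middle one at this point (middle of the top face), a punch in each. The punches stand on its base plate, 8 mm above the bench, through 20 mm holes in a lower plate (top at 40 mm). Which punch stands where changes.
- wide_grip (a point): A thick-nosed drift, 128 mm tall, body 14 mm, nose 11 mm, too thick for the bore; to be left. Point on its axis 100 mm above its lower end.
- centre_grip (a point): A pointed centre punch, 120 mm tall, body 11 mm; to be left. Point on its axis 100 mm above its lower end.
- tray_mid (a point): White tray 86 x 104 mm, 20 mm tall, loose on the bench under the hinge; catches the pin. Point at its middle, half-way up. To be left.
- beaker_mid (a point): Glass beaker, 56 mm wide, 75 mm tall; point at its middle, half-way up. To be left.
- dropper_mid (a point): Glass dropper bottle with a rubber teat, 48 mm wide, 112 mm tall; point at its middle. To be left.
- indicator1_mid (a point): Small square bottle of pink solution, 34 mm wide, 68 mm tall; point at its middle. To be left.
- indicator2_mid (a point): A second bottle like indicator1. To be left.
- amber_mid (a point): Amber jar with a black cap, 44 mm wide, 78 mm tall; point at its middle. To be left.
- bosshead_mid (a point): Grey cast bosshead (rod clamp) lying on the bench, about 60 x 40 x 34 mm; point at its middle. To be left.

How it is judged:
By the outcome, as a careful person would: the job done as asked, in the order asked, and still so for the second after the job is handed in, with the robot touching nothing.
It also fails if it takes over 64 s, if anything falls off the work surface, if the arm or the gripper's body presses on something with over 40 N, if the wrist force passes 120 N, or if a joint passes its speed limit or range.

## Robot

A 6-joint arm with a two-finger parallel gripper is mounted at the origin on the work surface. World frame = base frame: x ahead of the robot, y to its left, z up, the work surface at z = 0. Lengths are in m, angles in rad, forces in N, time in s.
With the tool pointing down it reaches from about 0.35 to 0.975 m from the base axis. Payload 4.9 kg.
Tool frame: the origin (TCP) lies midway between the tips of the shut fingers; the grasp point (between the pads) lies 19 mm behind it (manip.pinch_z is the distance from the TCP to the grasp point, in m); z points along the fingers, y is the direction in which the jaws open and shut (so a half turn about z gives the same grasp; the last joint's range is limited). The gripper opens to 85 mm and grips with 20 to 120 N. Pads are 22 mm wide; open, the fingers measure 114 mm over their backs; the gripper's body (76 mm by 85 mm) begins 54 mm behind the grasp point. The pads swing forward as they close: fully open they stand 13 mm farther back than shut.
Start: joints at [1.147, 0.053, 1.613, -0, 1.476, -0.119], TCP at [0.188, 0.596, 0.231] pointing down, gripper open.
Joint ranges: [-3.01, 3.01], [-1.01, 2.22], [0.06, 2.58], [-1.02, 4.17], [0.09, 2.62], [-3.14, 3.14]. Speed limits (rad/s): [2.57, 2.57, 3.14, 3.14, 3.14, 3.14].

## Interface

Orientations are given as a unit quaternion [w, x, y, z].
In Python, from plant import manip gives the robot as it stands.
- The arm moves only by the tool drive_tool, never from a script. Its argument "commands" is text: rows parted by semicolons, each of 5 numbers parted by spaces: the finger opening in mm, from 0 to 85.4, then the shift along the tool's x, y, z in units of 30 mm (1.0 is 30 mm), then the turn about the tool's z in degrees. A call has exactly 8 rows; each row shifts and turns the commanded pose from where the row before left it, along the tool's axes as they then stand; what a row does not reach is not made up. A row lasts 1/8 s, in which the tool goes at most 62.5 mm and 10.7 degrees, less where a joint would pass 70% of its speed; a pose out of reach is approached as far as the arm can. A call is refused whole if a number of a shift passes 1 or a number of a turn 10.7, either way. A call with a gripper value outside its range is refused whole. The fingers move at their own pace and stop on an object; the grip force is fixed at half the most. Time passes only in rows, so rows that do not move let the fingers close, or fill a call up. It gives the time, the measured TCP pose, the force and the opening at its end, in the units of the state.
- manip.state(): the state, without advancing time (a new reading comes with each control period).
- manip.grab_frame(name): name is "side" or "top" or "wrist"; returns the picture (420x560x3 uint8, red, green, blue); there is no depth.
- manip.camera_params(name): a dict with "fx", "fy", "cx", "cy" (pixels), "xyz" and "orientation" of the camera in the world. Camera axes: x right, y down, z forward; pixel columns grow to the right and rows downward; lengths in m; the calibration is good to about 2 mm. A picture is of the moment at which its call begins: read the wrist's pose just before it. camera_params takes no time and is no camera call; for the wrist camera it gives the pose at the moment of the call.
- manip.job_done(): hands the job in, once; it reports no verdict.
The state is a dict: "time": time; "joint_pos": joint angles; "joint_vel": joint speeds; "joint_efforts": joint torques, N m; "tool_pos": TCP position; "tool_rot": TCP orientation; "contact_force": force on the tool from outside, world axes, zero at the start; "ft_torque": the same for the moment, N m; "gripper_width": opening from 0.0 (shut) to 1.0 (fully open).
Only numpy, scipy, OpenCV 4.12 (cv2) and the standard library are available. Lean on these libraries where they do the work, as an engineer would, in place of code of your own. Each camera call takes 0.05 s, during which the arm holds its last target. There are 200 camera calls.

## Working session

There is one attempt and no reset: what is moved stays moved. The work goes in short steps, Python scripts to look and compute and a tool call to move; the robot and the scene stay as the last step left them, time stands still between calls to the robot, and variables do not carry over. Pictures are saved under pics/ and viewed, about 8 in all and at most 12, crops included, and the job is handed in when it is done.

Besides the shell and the picture viewer there is one more tool, called as name(argument=value, ...), one argument or row to a line, values as JSON. drive_tool: Moves the arm, as the interface text tells. Its arguments: {"type":"object","properties":{"commands":{"type":"string"}},"required":["commands"]}

```bash
ls; mkdir -p pics
cat > h.py <<'E'
import numpy as np, cv2
from plant import manip
from scipy.spatial.transform import Rotation as R
def rot(q): return R.from_quat([q[1],q[2],q[3],q[0]]).as_matrix()
def snap(n,f):
    c=manip.camera_params(n); im=manip.grab_frame(n); cv2.imwrite('pics/'+f,im[:,:,::-1]); return im,c
def ray(c,u,v):
    d=rot(c['orientation'])@np.array([(u-c['cx'])/c['fx'],(v-c['cy'])/c['fy'],1]); return np.array(c['xyz']),d
def onz(c,u,v,z):
    o,d=ray(c,u,v); return o+d*(z-o[2])/d[2]
def proj(c,p):
    q=rot(c['orientation']).T@(np.array(p)-c['xyz']); return c['fx']*q[0]/q[2]+c['cx'],c['fy']*q[1]/q[2]+c['cy']
def tri(c1,p1,c2,p2):
    o1,d1=ray(c1,*p1);o2,d2=ray(c2,*p2)
    s=np.linalg.lstsq(np.c_[d1,-d2],o2-o1,rcond=None)[0]; a=o1+d1*s[0];b=o2+d2*s[1]; return (a+b)/2,np.linalg.norm(a-b)
E
python3 - <<'E'
from h import *
ims=[]
for n in ['top','side']:
    im,c=snap(n,n+'0.png'); print(n,c)
s=manip.state(); print(s); print(manip.pinch_z, rot(s['tool_rot']))
E
```

```text
pics
top {'fx': 532.2804961800981, 'fy': 532.2804961800981, 'cx': 277.46077531829275, 'cy': 205.92001102926048, 'xyz': array([0.37786881, 0.06433584, 1.55353428]), 'orientation': array([ 0.04282198, -0.69997853,  0.71132107, -0.04710265])}
side {'fx': 389.2307017048594, 'fy': 389.2307017048594, 'cx': 278.63917133897684, 'cy': 208.7790158177592, 'xyz': array([ 0.05417362, -0.48786198,  0.74210908]), 'orientation': array([-0.38066255,  0.84997265, -0.3349126 ,  0.14309463])}
{'time': 0.1, 'joint_pos': array([ 1.14702464e+00,  5.33181868e-02,  1.61416689e+00, -3.64426504e-05,
        1.47602942e+00, -1.19014187e-01]), 'joint_vel': array([ 7.17308649e-04,  7.88510539e-04, -3.62356964e-03,  1.10244628e-05,
       -3.72270036e-04,  5.71794773e-04]), 'joint_efforts': array([-1.86866496e-04, -3.94902277e+01, -3.71363282e+01, -1.34017832e-04,
        3.99437413e-03, -2.00754749e-05]), 'tool_pos': array([0.18731735, 0.59566419, 0.23016293]), 'tool_rot': array([-2.40123219e-04,  1.51787954e-01,  9.88412613e-01, -9.30610794e-04]), 'contact_force': array([ 0.70298224,  0.35595121, -0.70771545]), 'ft_torque': array([ 0.02236787, -0.03515633, -0.08633219]), 'gripper_width': 1.0060256106837082}
0.0187 [[-9.53920719e-01  3.00057810e-01 -7.57192653e-04]
 [ 3.00058704e-01  9.53919102e-01 -1.76675927e-03]
 [ 1.92170619e-04 -1.91255052e-03 -9.99998153e-01]]
```

View pics/top0.png

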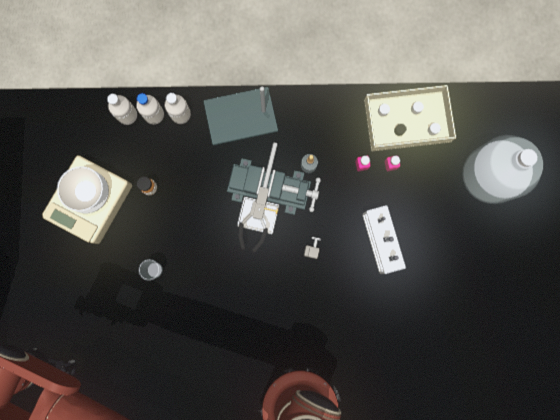

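View pics/side0.png

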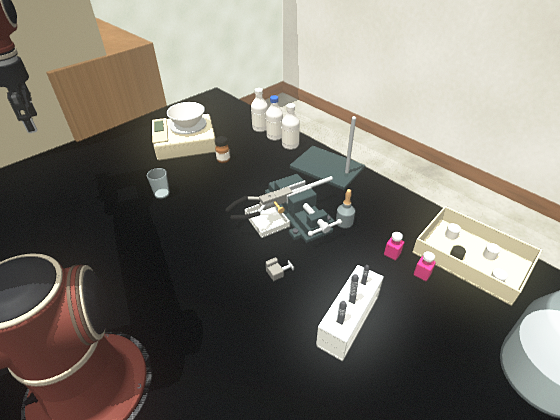

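The top view shows the rack at about (385,240), with punches near (381,217), (388,238) and (393,257). The vice and clamp are at about (270,190), with the tray at (258,215). I'll zoom in on both.

Run:
```python
import cv2,numpy as np
t=cv2.imread('pics/top0.png');s=cv2.imread('pics/side0.png')
r=lambda im,x,y,w,h:cv2.resize(im[y:y+h,x:x+w],(400,300),interpolation=cv2.INTER_CUBIC)
g=lambda im:np.clip(im.astype(float)*1.5,0,255).astype('uint8')
cv2.imwrite('pics/crop0.png',np.vstack([np.hstack([r(t,335,195,100,75),r(g(t),210,180,100,75)]),np.hstack([r(s,300,255,120,90),r(g(s),220,160,120,90)])]))
```

```text
(no output)
```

View pics/crop0.png

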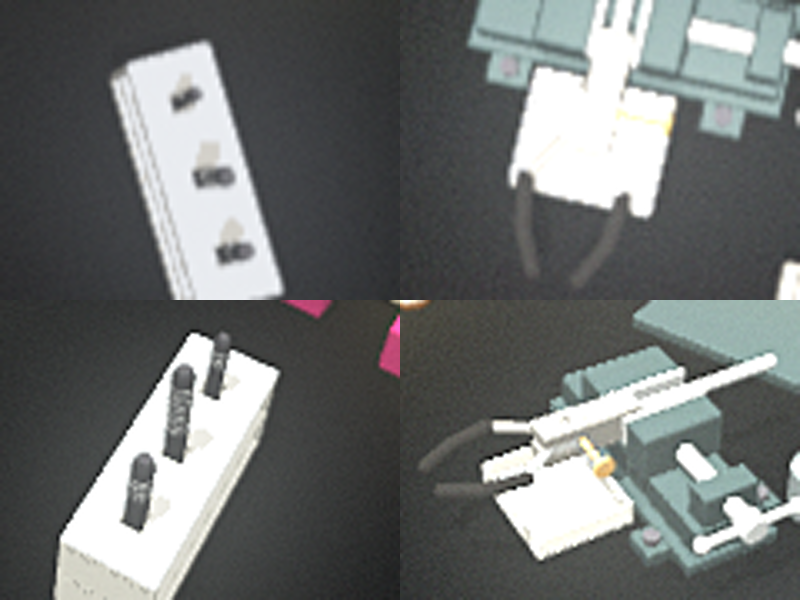

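The tallest is the middle punch, in both views. Next I'll work out the positions.

Run:
```python
from h import *
t=manip.camera_params('top');s=manip.camera_params('side')
im=cv2.imread('pics/top0.png')
m=np.zeros(im.shape[:2],'uint8'); m[195:280,355:415]=(im[195:280,355:415].min(2)>150)
m=cv2.morphologyEx(m,cv2.MORPH_CLOSE,np.ones((9,9)))
c=max(cv2.findContours(m,0,2)[0],key=cv2.contourArea); 
b=cv2.boxPoints(cv2.minAreaRect(c)); print('rack corners',[onz(t,*p,.076)[:2].round(4) for p in b])
T=lambda x,y:(335+x/4,195+y/4)
S=lambda x,y:(300+x*.3,255+(y-300)*.3)
print('base',onz(t,*T(198,176),.076),'side',onz(s,*S(175,457),.076))
for a in [(182,98),(235,252)]: print(onz(t,*T(*a),.076+.0))
print('top tri',tri(t,T(231,179),s,S(183,368)))
# rod line & jaws
for p in [(274,145),(258,215)]: print('rod',onz(t,*p,.085))
T2=lambda x,y:(210+(x-400)/4,180+y/4)
for p in [(612,60),(606,95),(600,135)]: print('ear',T2(*p),onz(t,*T2(*p),.085))
for p in [(545,70),(672,95),(650,215),(515,180)]: print('tray',onz(t,*T2(*p),.02))
w=manip.camera_params('wrist'); st=manip.state(); Rm=rot(st['tool_rot'])
print('cam in tool',Rm.T@(np.array(w['xyz'])-st['tool_pos']),Rm.T@rot(w['orientation']),w['fx'],w['cx'],w['cy'])
```

```text
rack corners [array([ 0.5463, -0.1803]), array([ 0.5665, -0.2525]), array([ 0.3894, -0.2968]), array([ 0.3699, -0.2256])]
base [ 0.46948236 -0.24211996  0.076     ] side [ 0.46756925 -0.24790201  0.076     ]
[ 0.52409033 -0.23322569  0.076     ]
[ 0.41651683 -0.26553142  0.076     ]
top tri (array([ 0.46172868, -0.24533107,  0.16427717]), np.float64(7.271976263251116e-05))
rod [0.73918777 0.06080722 0.085     ]
rod [0.54114451 0.10829383 0.085     ]
ear (263.0, 195.0) [0.59702141 0.0936965  0.085     ]
ear (261.5, 203.75) [0.57247837 0.09818782 0.085     ]
ear (260.0, 213.75) [0.54454683 0.10270285 0.085     ]
tray [0.60013176 0.14381553 0.02      ]
tray [0.580338   0.05174751 0.02      ]
tray [0.49329299 0.06905665 0.02      ]
tray [0.52017903 0.16620255 0.02      ]
cam in tool [ 0.08382791  0.00036134 -0.14175708] [[-1.39085756e-04 -9.45798016e-01 -3.24755438e-01]
 [ 9.99999315e-01 -5.09037258e-04  1.05421104e-03]
 [-1.16238333e-03 -3.24755069e-01  9.45797438e-01]] 361.36995185833695 280.7047530662242 213.10768839672593
```

drive_tool(
  commands="85 -1 -0.71 0; 85 -1 -0.71 0 0; 85 -1 -0.71 0 0; 85 -1 -0.71 0 0; 85 -1 -0.71 0 0; 85 -1 -0.71 0 0; 85 -1 -0.71 0 0; 85 -1 -0.71 0 0",
)

```text
validation failed for argument at $.co...
```

drive_tool(
  commands="85 -1 -0.71 0 0; 85 -1 -0.71 0 0; 85 -1 -0.71 0 0; 85 -1 -0.71 0 0; 85 -1 -0.71 0 0; 85 -1 -0.71 0 0; 85 -1 -0.71 0 0; 85 -1 -0.71 0 0",
)

```text
time: 1.1
tool_pos: [0.3657, 0.3604, 0.2308]
tool_rot: [-0.0, 0.152, 0.988, -0.0]
contact_force: [0.9, -0.6, 0.2]
gripper_width: 0.996
```

drive_tool(
  commands="85 -1 -0.71 0.2 0; 85 -1 -0.71 0.2 0; 85 -1 -0.71 0.3 0; 85 -1 -0.71 0.3 0; 85 -1 -0.71 0.3 0; 85 -1 -0.71 0.3 0; 85 -1 -0.71 0.3 0; 85 -0.8 -0.6 0.1 0",
)

```text
time: 2.1
tool_pos: [0.5384, 0.1307, 0.1699]
tool_rot: [-0.001, 0.152, 0.988, -0.0]
contact_force: [0.9, 0.1, 0.6]
gripper_width: 0.997
```

Run:
```python
from h import *
im,c=snap('wrist','w1.png'); st=manip.state(); print(st['time'],st['tool_pos'],st['tool_rot'],c['xyz'],c['orientation'])
for p in [(.55,.1,.085),(.57,.095,.085),(.59,.09,.085)]: print(proj(c,p))
```

```text
2.15 [0.53995673 0.12820437 0.16988426] [-1.73857470e-04  1.53179552e-01  9.88197564e-01 -1.25246048e-03] [0.45882244 0.15626126 0.31180831] [0.1319326  0.795618   0.58326831 0.09687031]
(np.float64(242.44061418561108), np.float64(249.6092499364808))
(np.float64(245.20837792311946), np.float64(276.27330341635536))
(np.float64(247.8354581527599), np.float64(301.58204158275436))
```

View pics/w1.png

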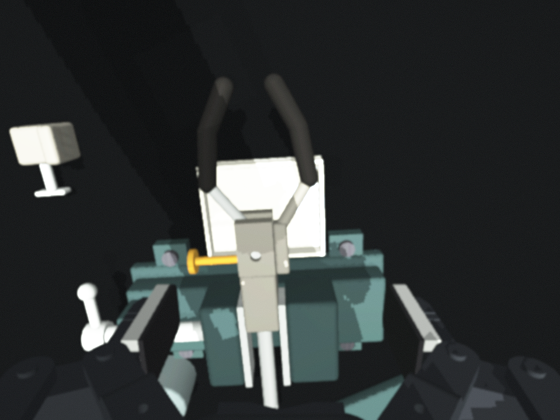

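The bore shows as a light spot at about (256,256) in the casting's top; the casting ends near row 212. I'll refine that numerically.

Run:
```python
from h import *
im=cv2.imread('pics/w1.png'); c=manip.camera_params('wrist')
g=im[246:267,244:270].astype(int).sum(2)//3
print(g)
for p in [(255.5,255.5),(255,211),(256,257)]: print(onz(c,*p,.085))
```

```text
[[175 174 175 174 175 175 175 174 174 175 175 175 174 174 174 175 174 175
  173 176 174 174 174 175 175 174]
 [175 173 175 173 174 174 174 175 174 175 174 174 175 174 176 174 174 175
  174 174 175 174 175 175 174 174]
 [174 173 175 173 175 175 175 174 174 175 175 175 175 174 175 174 174 174
  174 174 175 174 174 175 174 175]
 [175 174 173 175 174 174 175 173 175 175 175 174 174 174 174 174 174 174
  174 175 174 174 174 174 174 174]
 [175 175 174 174 175 176 175 175 176 180 181 180 178 177 175 175 176 174
  174 173 174 174 174 174 175 177]
 [174 175 176 177 177 176 176 180 190 201 205 203 199 195 187 180 175 173
  174 175 175 175 176 177 179 182]
 [177 179 181 181 179 177 179 197 220 232 233 232 229 225 214 195 181 175
  176 177 176 179 183 185 188 191]
 [184 188 190 187 181 176 186 220 238 244 244 243 241 239 234 220 196 183
  183 185 186 188 191 194 196 197]
 [193 194 195 192 185 178 188 229 244 246 245 244 243 243 241 234 215 196
  192 194 195 196 197 198 198 198]
 [197 198 197 197 190 180 180 217 241 245 244 244 243 243 243 238 220 200
  197 197 197 197 199 198 198 198]
 [196 196 
[... 594 characters left out ...]
69 183 193 198
  199 199 198 198 197 197 198 198]
 [196 196 196 196 197 196 197 195 191 188 184 181 182 184 191 194 197 198
  199 199 198 197 198 197 197 197]
 [195 195 196 197 196 195 195 197 195 196 196 195 194 194 196 197 196 196
  197 197 196 197 197 197 197 197]
 [196 195 196 196 196 196 196 196 196 196 197 196 196 196 196 196 196 197
  196 196 196 196 197 197 197 197]
 [195 196 196 195 196 195 196 196 195 196 196 196 196 196 196 196 197 195
  196 196 195 195 196 196 196 196]
 [196 194 197 195 195 195 196 196 195 196 196 195 195 196 196 196 196 195
  195 196 195 196 196 196 195 196]]
[0.55860111 0.10442403 0.085     ]
[0.52779965 0.11463486 0.085     ]
[0.55978777 0.1043829  0.085     ]
```

drive_tool(
  commands="85 0 -1 -0.3 -10.7; 85 0 -1 -0.3 -10.7; 85 0 -1 -0.3 -10.7; 85 0.52 -0.96 0 0; 85 0.52 -0.96 0 0; 85 0.52 -0.96 0 0; 85 0.52 -0.96 0 0; 85 0.52 -0.96 0 0",
)

```text
time: 3.15
tool_pos: [0.4882, -0.116, 0.1979]
tool_rot: [-0.0, -0.127, 0.992, 0.0]
contact_force: [1.2, -0.6, 0.7]
gripper_width: 0.995
```

drive_tool(
  commands="85 0.52 -0.96 0 0; 85 0.52 -0.96 0 0; 85 0.52 -0.96 0 0; 85 0.5 -0.93 0 0; 85 0 0 0 0; 85 0 0 0 0; 85 0 0 0 0; 85 0 0 0 0",
)

```text
time: 4.15
tool_pos: [0.4582, -0.2408, 0.1983]
tool_rot: [0.0, -0.128, 0.992, 0.0]
contact_force: [0.7, -0.3, -0.1]
gripper_width: 0.998
```

Run:
```python
from h import *
im,c=snap('wrist','w2.png'); st=manip.state(); print(st['time'],st['tool_pos'],st['tool_rot'],c['xyz'],c['orientation'])
```

```text
4.2 [ 0.45813367 -0.24096935  0.19830312] [ 9.19538743e-06 -1.27881276e-01  9.91789483e-01  1.75973206e-05] [ 0.37717586 -0.26180706  0.34002366] [0.10030363 0.60254782 0.78084434 0.13098633]
```

View pics/w2.png

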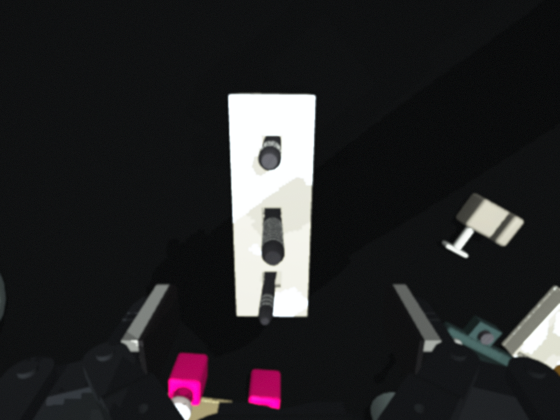

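The drift is the middle punch, its top at about (272,253) and its entry into the rack at about (272,214). The jaws already lie across the row.

Run:
```python
from h import *
im=cv2.imread('pics/w2.png'); c=manip.camera_params('wrist'); st=manip.state(); Rm=rot(st['tool_rot'])
for r in (225,235,245,253,258,262,265): 
    k=np.where(im[r,255:295].min(1)<110)[0]+255; print(r,k.min(),k.max())
a=onz(c,272.5,253,.158); b=onz(c,272,212,.076); 
corners=[onz(c,*p,.076) for p in [(229,94),(315,94),(308,316),(237,316)]]
mid=np.mean(corners,0); print('top',a,'hole back edge',b,'rackmid',mid, corners)
row=corners[2]-corners[1]; print('row deg',np.degrees(np.arctan2(row[1],row[0])))
g=a+(mid*[1,1,0]+[0,0,.0]-a*[1,1,0])*0.25
print('TCP->drift in tool mm',(Rm.T@(a-st['tool_pos']))*1000,(Rm.T@(mid-st['tool_pos']))*1000)
```

```text
225 264 280
235 263 281
245 262 282
253 262 283
258 263 282
262 267 278Traceback (most recent call last):
  File "<stdin>", line 4, in <module>
    return umr_minimum(a, axis, None, out, keepdims, initial, where)
ValueError: zero-size array to reduction operation minimum which has no identity
```

Run:
```python
from h import *
c=manip.camera_params('wrist'); st=manip.state(); Rm=rot(st['tool_rot'])
a=onz(c,272.3,252.5,.158)
k=[onz(c,*p,.076) for p in [(229,94),(315,94),(308,316),(237,316)]]
mid=np.mean(k,0); print(a,mid,[x.round(4) for x in k])
row=k[2]-k[1]; print('row deg',np.degrees(np.arctan2(row[1],row[0])))
print('top, mid in tool mm',(Rm.T@(a-st['tool_pos']))*1000,(Rm.T@(mid-st['tool_pos']))*1000)
```

```text
[ 0.46119696 -0.24447098  0.158     ] [ 0.46944844 -0.24415324  0.076     ] [array([ 0.3895, -0.2954,  0.076 ]), array([ 0.3744, -0.2377,  0.076 ]), array([ 0.5493, -0.1923,  0.076 ]), array([ 0.5646, -0.2511,  0.076 ])]
row deg 14.55834220994115
top, mid in tool mm [-2.07395168 -4.16545667 40.30303454] [-10.13427864  -5.95386693 122.30315968]
```

drive_tool(
  commands="85 -0.19 -0.17 0.4 0; 85 0 0 0.8 0; 85 0 0 0.8 0; 85 0 0 0.8 0; 85 0 0 0.44 0; 85 0 0 0 0; 10 0 0 0 0; 10 0 0 0 0",
)

```text
time: 5.2
tool_pos: [0.4655, -0.2456, 0.1024]
tool_rot: [0.001, -0.127, 0.992, -0.001]
contact_force: [0.0, -0.1, 0.4]
gripper_width: 0.6
```

drive_tool(
  commands="10 0 0 0 0; 10 0 0 0 0; 10 0 0 0 0; 10 0 0 0 0; 10 0 0 0 0; 10 0 0 0 0; 10 0 0 0 0; 10 0 0 0 0",
)

```text
time: 6.2
tool_pos: [0.4651, -0.2454, 0.1016]
tool_rot: [0.0, -0.127, 0.992, -0.0]
contact_force: [0.0, -1.6, 5.2]
gripper_width: 0.145
```

drive_tool(
  commands="0 0 0 -0.2 0; 0 0 0 -0.4 0; 0 0 0 -0.7 0; 0 0 0 -0.7 0; 0 0 0 -0.7 0; 0 0 0 -0.8 0; 0 0 0 -0.8 0; 0 0 0 -0.3 0",
)

```text
time: 7.2
tool_pos: [0.4646, -0.2446, 0.2393]
tool_rot: [-0.0, -0.127, 0.992, 0.001]
contact_force: [0.1, 0.7, -2.4]
gripper_width: 0.143
```

Run:
```python
from h import *
im,c=snap('wrist','w3.png'); ims,cs=snap('side','s3.png');st=manip.state(); print(st['time'],st['tool_pos'],st['tool_rot'],st['contact_force'],st['gripper_width'])
Rm=rot(st['tool_rot']); tip=np.array(st['tool_pos'])+Rm@[0,0,.112-.0187]; print('nominal tip',tip,proj(c,tip),proj(cs,tip))
u,v=map(int,proj(cs,st['tool_pos'])); 
cr=ims[max(v-60,0):v+90,max(u-75,0):u+75,::-1]; cv2.imwrite('pics/c3.png',np.hstack([im[:,130:430,::-1],cv2.resize(cr,(420,420),interpolation=cv2.INTER_CUBIC)])); print(u,v)
```

```text
7.3 [ 0.46467298 -0.24475656  0.23897344] [-6.81271125e-05 -1.27468292e-01  9.91842588e-01  3.31695590e-04] [ 0.12923856 -0.89600253 -1.65713792] 0.1443083217637918
nominal tip [ 0.46465248 -0.24469679  0.14567346] (np.float64(279.5945274913742), np.float64(216.7609144222746)) (np.float64(354.42833375578414), np.float64(280.53411688682746))
360 247
```

View pics/c3.png

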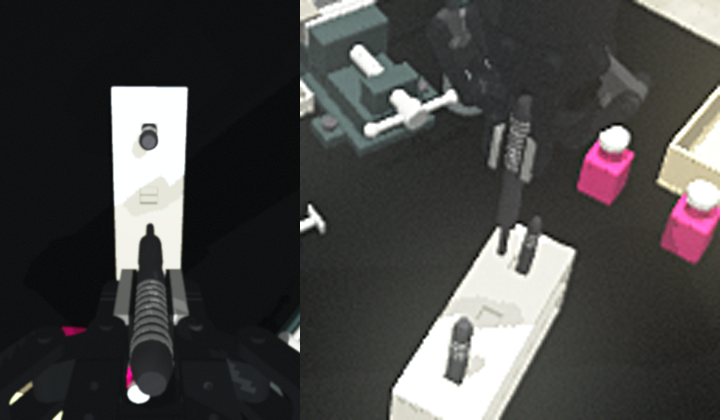

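The drift is held by its body; its tip is at about (280,225) in the wrist view and (357,277) in the side view. Next I'll measure its lean.

Run:
```python
from h import *
c=manip.camera_params('wrist');cs=manip.camera_params('side');st=manip.state();Rm=rot(st['tool_rot']);T=np.array(st['tool_pos'])
im=cv2.imread('pics/w3.png')
print(im[216:262:3,266:296].astype(int).sum(2)//3)
for a,b in [((280,226),(357.1,277)),((281,372),(365.4,223.5))]:
    p,e=tri(c,a,cs,b); print('in tool mm',(Rm.T@(p-T)*1000).round(1),'err',e*1000)
for x in (-12,-8,-4,0): print(x,proj(c,T+Rm@[x/1e3,0,.0933]),proj(c,T+Rm@[x/1e3+.003,0,.0933]),proj(c,T+Rm@[-x/1e3/3,0,-.0567]))
```

```text
[[233 233 236 239 239 241 241 241 241 241 241 241 241 241 241 241 241 241
  241 241 241 241 241 242 241 241 241 242 241 241]
 [241 241 241 241 241 241 241 241 241 241 241 241 241 241 241 241 241 241
  241 241 241 241 241 241 241 241 241 241 241 241]
 [241 241 241 241 241 241 241 241 241 241 240 236 227 214 211 218 233 239
  241 241 241 241 241 241 240 241 241 241 241 241]
 [241 241 241 241 241 241 241 241 240 227 172  97  47  36  33  40  77 155
  223 239 241 241 241 241 241 241 241 241 241 241]
 [241 241 241 241 241 241 241 241 238 211 137  62  35  33  34  32  42 102
  188 233 241 241 241 241 241 241 241 241 241 240]
 [241 241 241 241 241 241 241 241 236 193 111  50  30  33  33  31  36  80
  165 227 240 241 241 241 241 241 241 241 241 241]
 [241 240 241 241 241 241 240 237 216 160  88  43  33  34  34  34  36  63
  126 188 223 236 240 241 241 241 241 241 241 241]
 [240 240 241 239 226 183 123  72  45  35  34  33  35  33  35  33  34  35
   34  34  49  90 151 207 235 240 241 241 241 240]
 [240 240 236 202 129  60  35  33  34  35  34  36  35  34  37  35  33  36
   35  33  33  31  37  80 
[... 1078 characters left out ...]
loat64(279.9691489481549), np.float64(229.0216246940709)) (np.float64(279.48904927309616), np.float64(374.972646869253))
-8 (np.float64(279.96804323850085), np.float64(227.68673255550954)) (np.float64(279.9647089144124), np.float64(223.66129694773878)) (np.float64(279.4944803421736), np.float64(378.581282804555))
-4 (np.float64(279.963591704153), np.float64(222.31252045201833)) (np.float64(279.9602226088685), np.float64(218.24510655813978)) (np.float64(279.4998674542511), np.float64(382.1607118180401))
0 (np.float64(279.9590937176375), np.float64(216.88222795425165)) (np.float64(279.9556893044021), np.float64(212.77217569249558)) (np.float64(279.5052111408344), np.float64(385.7112870650716))
```

drive_tool(
  commands="0 -0.3 0.5 0 0; 0 -0.56 0.95 0 0; 0 -0.56 0.95 0 0; 0 -0.56 0.95 0 0; 0 -0.56 0.95 0 0; 0 -0.56 0.95 0 0; 0 -0.56 0.95 0 0; 0 -0.56 0.95 0 0",
)

```text
time: 8.3
tool_pos: [0.5322, -0.0032, 0.2373]
tool_rot: [-0.001, -0.128, 0.992, 0.001]
contact_force: [-0.7, 0.5, -1.8]
gripper_width: 0.147
```

drive_tool(
  commands="0 -0.56 0.95 0 0; 0 -0.56 0.95 0.2 0; 0 -0.56 0.95 0.3 0; 0 -0.3 0.48 0.4 0; 0 0 0 0.5 0; 0 0 0 0.33 0; 0 0 0 0 0; 0 0 0 0 0",
)

```text
time: 9.3
tool_pos: [0.5655, 0.1054, 0.1877]
tool_rot: [0.0, -0.127, 0.992, -0.0]
contact_force: [0.3, 0.3, -1.1]
gripper_width: 0.146
```

Run:
```python
from h import *
im,c=snap('wrist','w4.png');ims,cs=snap('side','s4.png');st=manip.state(); print(st['time'],st['tool_pos'],st['tool_rot'],st['contact_force'],st['gripper_width'])
print(proj(c,(.559,.1044,.085)),proj(cs,(.559,.1044,.085)))
cr=lambda i,u,v,w,h:cv2.resize(i[v-h//2:v+h//2,u-w//2:u+w//2,::-1],(400,500),interpolation=cv2.INTER_CUBIC)
u,v=map(int,proj(c,(.559,.1044,.085)));a,b=map(int,proj(cs,(.559,.1044,.1)))
print(u,v,a,b)
cv2.imwrite('pics/c4.png',np.hstack([cr(im,u,v,80,100),cr(ims,a,b,80,100)]))
```

```text
9.4 [0.56577822 0.10565973 0.18816287] [ 7.98665700e-04 -1.27000418e-01  9.91902337e-01 -9.52827401e-05] [ 0.05506007 -0.80196003 -1.05972696] 0.1475595743723019
(np.float64(280.9252013904107), np.float64(203.62296234380906)) (np.float64(269.80164507228943), np.float64(196.5518506923377))
280 203 269 192
```

View pics/c4.png

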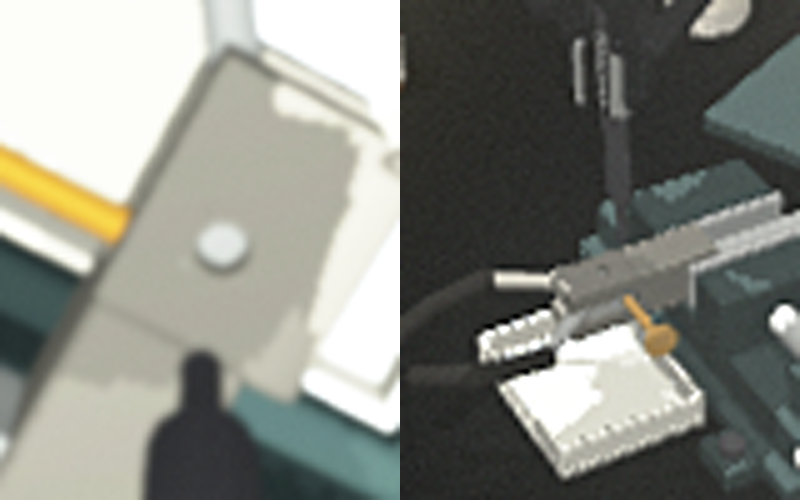

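The bore is sharp at about (284.2,202) and the drift's tip about (280.4,223) at its front edge, over the flat top and level with the casting's seam. That gives the offset.

Run:
```python
from h import *
c=manip.camera_params('wrist');st=manip.state();Rm=rot(st['tool_rot']);T=np.array(st['tool_pos'])
b=Rm.T@(onz(c,284.2,202.2,.085)-T)*1e3; print('bore',b, onz(c,284.2,202.2,.085))
for z in (.091,.094,.097,.100):
    t=Rm.T@(onz(c,280.4,223,z)-T)*1e3; t[0]-=3; print(z,'tip',t.round(1),'move',(b-t)[:2].round(1))
```

```text
bore [  7.58689737   3.02546233 103.14997971] [0.55783975 0.10667755 0.085     ]
0.091 tip [-8.9  0.3 97.2] move [16.5  2.7]
0.094 tip [-7.8  0.3 94.2] move [15.4  2.7]
0.097 tip [-6.7  0.3 91.2] move [14.3  2.7]
0.1 tip [-5.5  0.3 88.2] move [13.1  2.7]
```

drive_tool(
  commands="0 0.23 0.09 0 0; 0 0 0 0.1 0; 0 0 0 0.08 0; 0 0 0 0.03 0; 0 0 0 0.03 0; 0 0 0 0.03 0; 0 0 0 0 0; 0 0 0 0 0",
)

```text
time: 10.4
tool_pos: [0.558, 0.107, 0.1792]
tool_rot: [0.0, -0.127, 0.992, -0.0]
contact_force: [0.5, -0.4, -1.5]
gripper_width: 0.146
```

drive_tool(
  commands="0 0 0 0.03 0; 0 0 0 0.02 0; 0 0 0 0.01 0; 0 0 0 0 0; 0 0 0 0 0; 0 0 0 0 0; 0 0 0 0 0; 0 0 0 0 0",
)

```text
time: 11.4
tool_pos: [0.5584, 0.1071, 0.1786]
tool_rot: [0.001, -0.127, 0.992, -0.0]
contact_force: [-1.2, 0.2, 5.0]
gripper_width: 0.146
```

Run:
```python
from h import *
im,c=snap('wrist','w5.png');st=manip.state(); print(st['time'],st['tool_pos'],st['tool_rot'],st['contact_force'],st['gripper_width'])
Rm=rot(st['tool_rot']);T=np.array(st['tool_pos']); u,v=map(int,proj(c,(.5578,.1067,.085)));print(u,v)
b=cv2.resize(im[v-30:v+40,u-40:u+40,::-1],(640,560),interpolation=cv2.INTER_CUBIC);cv2.imwrite('pics/c5.png',b)
```

```text
11.45 [0.55844475 0.10705151 0.17863879] [ 7.69572685e-04 -1.27384317e-01  9.91853136e-01 -9.01964186e-06] [-1.41406745 -0.19034699  6.75522099] 0.14464217944304514
279 215
```

View pics/c5.png

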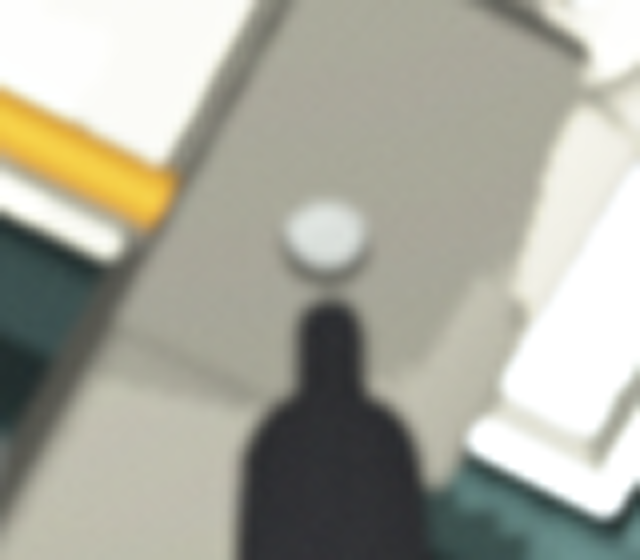

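The tip is touching the top lightly (about 7 N). The bore is at about (279.6,215.1) and the tip's front edge at (280.2,222.5), so the gap is small.

Run:
```python
from h import *
c=manip.camera_params('wrist');st=manip.state();Rm=rot(st['tool_rot']);T=np.array(st['tool_pos'])
b=Rm.T@(onz(c,279.6,215.1,.085)-T)*1e3;t=Rm.T@(onz(c,280.2,222.5,.085)-T)*1e3; t[0]-=3; print(b,t,b-t)
im=cv2.imread('pics/w5.png').astype(int).sum(2)//3
print(im[206:228,279],im[206:228,280]); print(im[215,270:290]); print(im[226,270:290]); print(im[229,270:290])
```

```text
[ 1.20587273 -0.22097686 93.63710767] [-7.2469287   0.19022968 93.64533145] [ 8.45280143e+00 -4.11206545e-01 -8.22378008e-03]
[162 163 163 172 196 218 225 223 220 219 216 198 156 119 119 129 109  71
  49  46  47  45] [163 162 164 172 195 217 223 222 220 220 216 198 155 116 119 126 105  68
  48  47  47  49]
[163 162 161 154 153 179 207 218 219 219 220 220 214 197 164 155 161 161
 163 161]
[160 160 162 162 157 135  93  57  44  47  47  46  49  72 113 147 158 161
 162 161]
[162 162 162 161 156 132  89  56  47  46  47  45  47  64 103 142 158 162
 161 163]
```

drive_tool(
  commands="0 0 0 -0.1 0; 0 0.14 -0.007 0 0; 0 0.14 -0.007 0 0; 0 0 0 0 0; 0 0 0 0.06 0; 0 0 0 0.04 0; 0 0 0 0.02 0; 0 0 0 0 0",
)

```text
time: 12.45
tool_pos: [0.5499, 0.1045, 0.1766]
tool_rot: [-0.0, -0.127, 0.992, 0.0]
contact_force: [-0.2, 0.3, -2.0]
gripper_width: 0.146
```

drive_tool(
  commands="0 0 0 0.03 0; 0 0 0 0.03 0; 0 0 0 0.03 0; 0 0 0 0 0; 0 0 0 0 0; 0 0 0 0 0; 0 0 0 0 0; 0 0 0 0 0",
)

```text
time: 13.45
tool_pos: [0.5501, 0.1045, 0.1743]
tool_rot: [0.0, -0.127, 0.992, 0.0]
contact_force: [-0.3, 0.1, 2.8]
gripper_width: 0.144
```

drive_tool(
  commands="0 0 0 0.02 0; 0 0 0 0.01 0; 0 0 0 0.01 0; 0 0 0 0.01 0; 0 0 0 0 0; 0 0 0 0 0; 0 0 0 0 0; 0 0 0 0 0",
)

```text
time: 14.45
tool_pos: [0.5505, 0.1045, 0.1741]
tool_rot: [0.001, -0.127, 0.992, -0.0]
contact_force: [-0.7, 0.4, 6.8]
gripper_width: 0.148
```

drive_tool(
  commands="0 0 0 0.015 0; 0 0 0 0.015 0; 0 0 0 0.015 0; 0 0 0 0.015 0; 0 0 0 0.015 0; 0 0 0 0.015 0; 0 0 0 0 0; 0 0 0 0 0",
)

```text
time: 15.45
tool_pos: [0.5506, 0.1045, 0.1717]
tool_rot: [0.001, -0.127, 0.992, -0.0]
contact_force: [-1.8, -0.4, 7.4]
gripper_width: 0.146
```

drive_tool(
  commands="0 0.005 0 0.02 0; 0 0.005 0 0.02 0; 0 0 0 0.02 0; 0 0 0 0.02 0; 0 0 0 0.02 0; 0 0 0 0.02 0; 0 0 0 0 0; 0 0 0 0 0",
)

```text
time: 16.45
tool_pos: [0.5504, 0.1044, 0.1678]
tool_rot: [0.001, -0.127, 0.992, -0.0]
contact_force: [-1.1, -0.1, 7.4]
gripper_width: 0.145
```

drive_tool(
  commands="0 0.005 0 0.025 0; 0 0.005 0 0.025 0; 0 0 0 0.025 0; 0 0 0 0.025 0; 0 0 0 0.025 0; 0 0 0 0.025 0; 0 0 0 0.025 0; 0 0 0 0.025 0",
)

```text
time: 17.45
tool_pos: [0.55, 0.1043, 0.1608]
tool_rot: [0.001, -0.127, 0.992, -0.0]
contact_force: [1.0, 0.8, 3.7]
gripper_width: 0.149
```

drive_tool(
  commands="0 0 0 0.02 0; 0 0 0 0.02 0; 0 0 0 0.02 0; 0 0 0 0.01 0; 0 0 0 0 0; 0 0 0 0 0; 0 0 0 0 0; 0 0 0 0 0",
)

```text
time: 18.45
tool_pos: [0.5494, 0.1043, 0.158]
tool_rot: [0.0, -0.127, 0.992, -0.0]
contact_force: [4.8, 0.4, -1.0]
gripper_width: 0.145
```

drive_tool(
  commands="0 -0.012 0 0 0; 0 0 0 -0.1 0; 0 0 0 -0.25 0; 0 0 0 -0.35 0; 0 0 0 -0.5 0; 0 0 0 -0.6 0; 0 0 0 -0.6 0; 0 0 0 -0.4 0",
)

```text
time: 19.45
tool_pos: [0.55, 0.1044, 0.2442]
tool_rot: [0.001, -0.127, 0.992, -0.0]
contact_force: [-0.4, -0.8, -1.1]
gripper_width: 0.151
```

Run:
```python
from h import *
im,c=snap('wrist','w6.png');ims,cs=snap('side','s6.png');it,ct=snap('top','t6.png');st=manip.state(); print(st['time'],st['tool_pos'],st['tool_rot'],st['contact_force'],st['gripper_width'])
s4=cv2.imread('pics/s4.png')
cr=lambda i,u,v:cv2.resize(i[v-38:v+38,u-50:u+50],(400,300),interpolation=cv2.INTER_CUBIC)
w=cv2.resize(im[120:420,80:480,::-1],(400,300))
cv2.imwrite('pics/c6.png',np.vstack([np.hstack([cr(s4,270,215),cr(ims[:,:,::-1],270,215)]),np.hstack([w,cr(it[:,:,::-1],258,215)])]))
```

```text
19.6 [0.55003306 0.1044121  0.2431874 ] [ 7.87593384e-04 -1.27392046e-01  9.91852127e-01 -6.71228560e-05] [-0.22283461 -1.19848278 -1.95455127] 0.1458638037399772
```

View pics/c6.png

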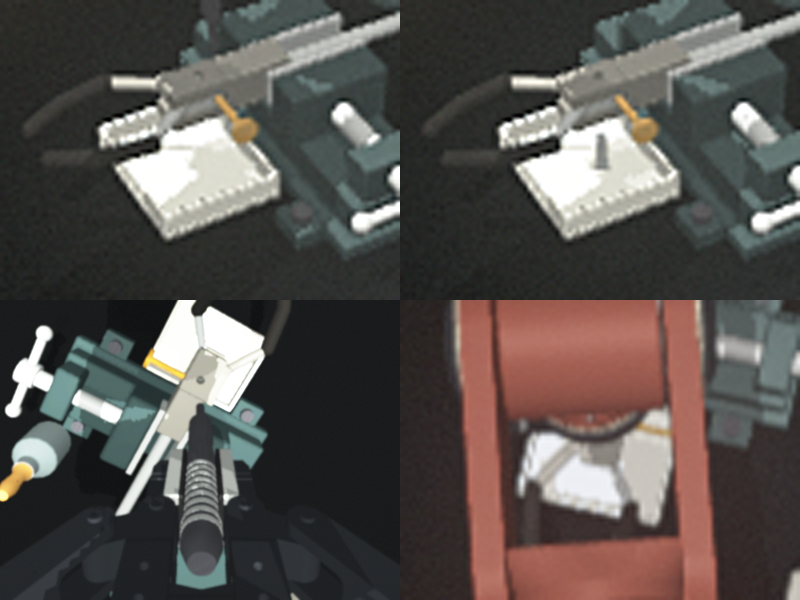

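The side view now shows the pin standing in the tray, at about (600,150) in the upper-right crop, and the clamp and tray look unmoved. Next I'll take the drift back to the rack.

drive_tool(
  commands="0 0.25 -0.5 0 0; 0 0.52 -0.96 0 0; 0 0.52 -0.96 0 0; 0 0.52 -0.96 0 0; 0 0.52 -0.96 0 0; 0 0.52 -0.96 0 0; 0 0.52 -0.96 0 0; 0 0.52 -0.96 0 0",
)

```text
time: 20.6
tool_pos: [0.49, -0.1363, 0.241]
tool_rot: [-0.001, -0.127, 0.992, 0.0]
contact_force: [1.4, -0.5, -2.7]
gripper_width: 0.148
```

drive_tool(
  commands="0 0.52 -0.96 0 0; 0 0.52 -0.96 0 0; 0 0.52 -0.96 0 0; 0 0.24 -0.45 0 0; 0 0 0 0 0; 0 0 0 0 0; 0 0 0 0 0; 0 0 0 0 0",
)

```text
time: 21.6
tool_pos: [0.4647, -0.2443, 0.2421]
tool_rot: [0.0, -0.128, 0.992, 0.0]
contact_force: [0.2, -0.3, -1.1]
gripper_width: 0.145
```

Run:
```python
from h import *
im,c=snap('wrist','w7.png');st=manip.state(); print(st['time'],st['tool_pos'],st['tool_rot'],st['contact_force'],st['gripper_width'])
Rm=rot(st['tool_rot']);T=np.array(st['tool_pos']); print('to grasp xy, tool mm',(Rm.T@(np.array([.4651,-.2454,.1016])-T)*1e3))
w3=cv2.imread('pics/w3.png'); b=im[:,:,::-1]
cr=lambda i:cv2.resize(i[170:290,240:320],(400,600),interpolation=cv2.INTER_CUBIC)
cv2.imwrite('pics/c7.png',np.hstack([cr(w3),cr(b)]))
```

```text
21.65 [ 0.46469254 -0.2444324   0.24217494] [ 6.40384442e-05 -1.27876083e-01  9.91790150e-01 -3.57105202e-05] [-0.18852692 -0.38402843 -2.21702925] 0.15036797551844058
to grasp xy, tool mm [-1.32127580e-01 -1.02705138e+00  1.40575051e+02]
```

View pics/c7.png

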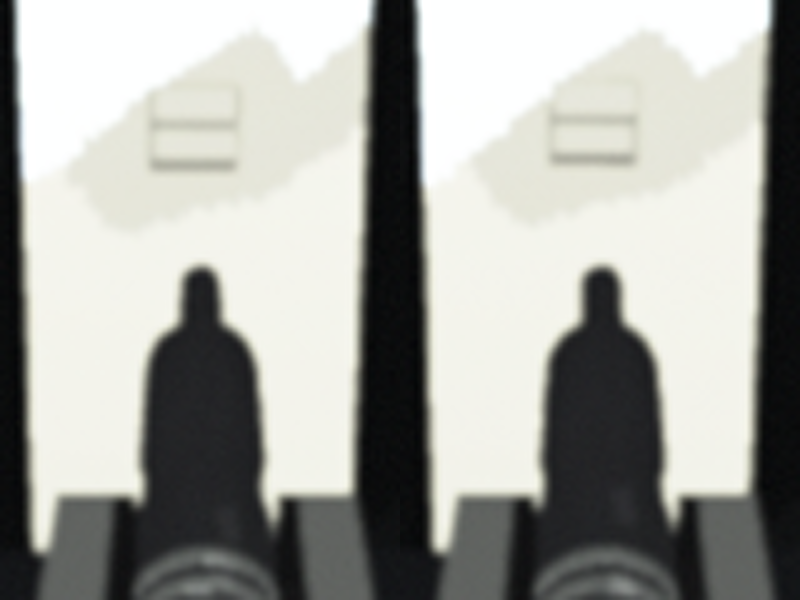

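The drift sits in the fingers just as it did after the lift (tip at the same pixels). I'll correct 1 mm in y and lower it.

drive_tool(
  commands="0 -0.004 -0.034 0.2 0; 0 0 0 0.7 0; 0 0 0 0.7 0; 0 0 0 0.7 0; 0 0 0 0.5 0; 0 0 0 0.27 0; 0 0 0 0 0; 0 0 0 0 0",
)

```text
time: 22.65
tool_pos: [0.4654, -0.2463, 0.1509]
tool_rot: [0.001, -0.127, 0.992, -0.001]
contact_force: [-1.2, -0.2, -2.3]
gripper_width: 0.148
```

drive_tool(
  commands="0 0 0 0.08 0; 0 0 0 0.08 0; 0 0 0 0.08 0; 0 0 0 0.08 0; 0 0 0 0.08 0; 0 0 0 0.08 0; 0 0 0 0.08 0; 0 0 0 0 0",
)

```text
time: 23.65
tool_pos: [0.4647, -0.2458, 0.1329]
tool_rot: [-0.0, -0.127, 0.992, 0.0]
contact_force: [0.2, -0.2, -1.6]
gripper_width: 0.148
```

drive_tool(
  commands="0 0 0 0.1 0; 0 0 0 0.1 0; 0 0 0 0.1 0; 0 0 0 0.1 0; 0 0 0 0.1 0; 0 0 0 0.1 0; 0 0 0 0.1 0; 0 0 0 0 0",
)

```text
time: 24.65
tool_pos: [0.4647, -0.2458, 0.1119]
tool_rot: [-0.0, -0.127, 0.992, 0.0]
contact_force: [-0.3, -0.5, -1.2]
gripper_width: 0.145
```

Free so far; 10 mm remain.

drive_tool(
  commands="0 0 0 0.08 0; 0 0 0 0.08 0; 0 0 0 0.08 0; 0 0 0 0.04 0; 0 0 0 0.03 0; 0 0 0 0.02 0; 0 0 0 0 0; 0 0 0 0 0",
)

```text
time: 25.65
tool_pos: [0.4649, -0.246, 0.1023]
tool_rot: [0.0, -0.127, 0.992, -0.0]
contact_force: [0.6, -0.3, -1.3]
gripper_width: 0.143
```

drive_tool(
  commands="0 0 0 0.015 0; 0 0 0 0.015 0; 0 0 0 0.01 0; 0 0 0 0.01 0; 0 0 0 0 0; 0 0 0 0 0; 0 0 0 0 0; 0 0 0 0 0",
)

```text
time: 26.65
tool_pos: [0.4652, -0.2461, 0.1016]
tool_rot: [0.0, -0.127, 0.992, -0.0]
contact_force: [-1.2, 1.6, 5.1]
gripper_width: 0.147
```

drive_tool(
  commands="20 0 0 0 0; 40 0 0 0 0; 60 0 0 0 0; 85 0 0 0 0; 85 0 0 0 0; 85 0 0 0 0; 85 0 0 0 0; 85 0 0 0 0",
)

```text
time: 27.65
tool_pos: [0.4649, -0.2459, 0.1008]
tool_rot: [0.0, -0.127, 0.992, -0.0]
contact_force: [-1.3, 0.3, 0.3]
gripper_width: 0.993
```

drive_tool(
  commands="85 0 0 -0.3 0; 85 0 0 -0.6 0; 85 0 0 -0.9 0; 85 0 0 -0.9 0; 85 0 0 -0.9 0; 85 0 0 -0.6 0; 85 0 0 0 0; 85 0 0 0 0",
)

```text
time: 28.65
tool_pos: [0.4644, -0.2456, 0.2258]
tool_rot: [-0.001, -0.127, 0.992, 0.001]
contact_force: [-0.3, -0.2, 0.2]
gripper_width: 0.992
```

Run:
```python
from h import *
im,c=snap('wrist','w8.png');ims,cs=snap('side','s8.png');st=manip.state(); print(st['time'],st['tool_pos'],st['contact_force'],st['gripper_width'])
cv2.imwrite('pics/c8.png',np.hstack([cv2.resize(im[80:380,150:430,::-1],(370,400)),cv2.resize(ims[150:370,210:440,::-1],(420,400),interpolation=cv2.INTER_CUBIC)]))
```

```text
28.75 [ 0.46419233 -0.24547906  0.22517343] [-0.71708273  0.89994403 -0.12258582] 0.9987279492429945
```

View pics/c8.png

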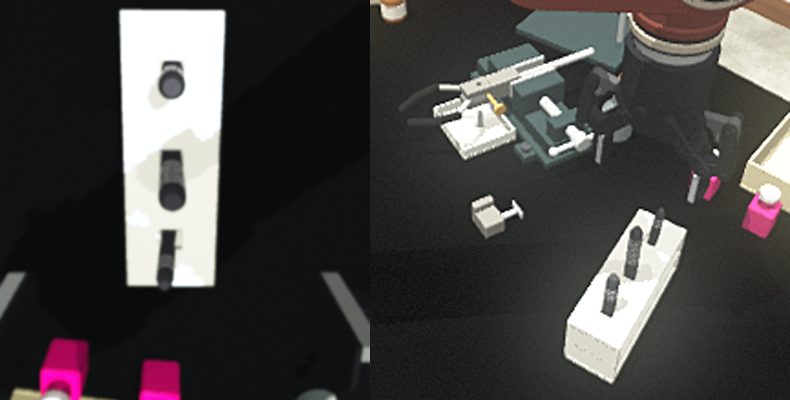

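The drift stands in the middle hole, at about (172,180) in the left crop, and the other punches are in place. The pin is in the tray and the gripper is clear, so I'm handing in.

```bash
python3 -c "
from plant import manip
print(manip.job_done())"
```

```text
the job is handed in; nothing more can be done
None
```

The pin is out and in the tray, and the drift is back in the middle hole of the rack. I handed the job in at about 29 s of the 64 s allowed.

- **Finding the bore:** I took the tallest punch from the middle hole. I found the bore with the wrist camera and one light touch on the casting's flat top, about 7 N.
- **Pressing the pin:** I pressed in small steps. The readings, taken once a second, never passed about 8 N. The peak between readings when the pin broke loose was not seen; the pin was stated to need 10–18 N, and I set the steps to stay well under 30 N. The force fell away with the nose about 20 mm below the rim, and the side camera then showed the pin standing in the tray.
- **Returning the drift:** I lowered it until the base plate took about 5 N, then opened the fingers and moved clear.

**Last checks:** the final wrist and side pictures show all three punches in their holes and the pin still in the tray. The clamp and tray look unmoved. I did not compare the beaker, amber jar, dropper and indicator bottles against the first pictures, but the arm passed well above or clear of them.

**Disagreement:** the drift's lean measured about 3.5 degrees in the grip against the stated 2. It caused a sideways force of up to about 5 N on the nose near full depth, and I eased that before pulling out.

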